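# Pack look-alike specimen cases by weight

## Task

The three sealed specimen cases look the same, but the castings inside differ in weight: heft them to find out which is which, then pack all three in the carrying frame, lying flat one on top of the other and squared up with the frame, the heaviest at the bottom and the lightest on top. Set the cases down gently in the frame, let go, and leave the other things on the desk where they are.

Things in the scene. Friction and masses are not known exactly. Their poses are not given: they have to be found in the camera images.
- case_1_center (a point): centre (18 mm above its underside) of one of three identical flat cases, grey with a blue lid, 120 mm long (its x) x 56 wide (y) x 36 high (z), lying lid up on the desk. Its weight is hidden: the three weigh about 0.2, 0.4 and 0.7 kg (within 10 %, at least 0.12 kg apart); which is which changes every time. The casting inside is near the middle and may rattle by 2 mm
- case_1: the same case as point case_1_center; origin at the centre of its underside, same axes
- case_2_center (a point): centre (18 mm above its underside) of one of three identical flat cases, grey with a blue lid, 120 mm long (its x) x 56 wide (y) x 36 high (z), lying lid up on the desk. Its weight is hidden: the three weigh about 0.2, 0.4 and 0.7 kg (within 10 %, at least 0.12 kg apart); which is which changes every time. The casting inside is near the middle and may rattle by 2 mm
- case_2: the same case as point case_2_center; origin at the centre of its underside, same axes
- case_3_center (a point): centre (18 mm above its underside) of one of three identical flat cases, grey with a blue lid, 120 mm long (its x) x 56 wide (y) x 36 high (z), lying lid up on the desk. Its weight is hidden: the three weigh about 0.2, 0.4 and 0.7 kg (within 10 %, at least 0.12 kg apart); which is which changes every time. The casting inside is near the middle and may rattle by 2 mm
- case_3: the same case as point case_3_center; origin at the centre of its underside, same axes
- carrier_floor (a point): centre of the carrying frame's rubber floor, 10 mm above the desk; x along the frame's length, y across, z up. Cases lie along x, either way round. Open on top and along both long sides except for four corner angles, 134 mm (x) by 70 mm (y) clear between them: 7 mm to spare all round a case. Stacked cases have their centres 18, 54 and 90 mm above this floor
- carrier: the frame, fixed to the desk, 154 x 90 x 75 mm; origin under its centre at desk height. Its aluminium corner angles are 4 mm thick, cover about 20 mm of length and width at each corner, flare outwards near the top and end 75 mm above the desk; the third case stands above them. Black handles at both short ends reach 93 mm from the centre along x, 51 mm above the desk
- mouse: bystander, to be left alone: grey office mouse, 119 x 60 x 36 mm; origin at the centre of its underside
- wash_bottle: bystander, to be left alone: white wash bottle with a blue cap and bent spout, 70 x 112 x 216 mm tall; origin at the centre of its underside
- small_bottle: bystander, to be left alone: white plastic bottle with a red cap, 48 mm across, 124 mm tall; origin at the centre of its underside
- stapler: bystander, to be left alone: small stapler with a blue arm, 30 x 120 x 30 mm; origin at the centre of its underside
Things that resemble listed ones, but are neither listed nor needed, are in the scene too. Leave any green look-alike of the case_3 alone.

How it is judged:
By the outcome, as a careful person would: the job done as asked, in the order asked, and still so for the second after the job is handed in, with the robot touching nothing.
It also fails if it takes over 72 s, if anything falls off the work surface, if the arm or the gripper's body presses on something with over 40 N, if the wrist force passes 120 N, or if a joint passes its speed limit or range.

## Robot

A 6-joint arm with a two-finger parallel gripper is mounted at the origin on a cart in front of the work surface, level with it; the furniture and walls round the work are solid. World frame = base frame: x ahead of the robot, y to its left, z up, the work surface at z = 0. Lengths are in m, angles in rad, forces in N, time in s.
With the tool pointing down it reaches from about 0.35 to 0.85 m from the base axis. Payload 8.1 kg.
Tool frame: the origin (TCP) lies on the centre line of the jaws, within the pads' length; the fingertips stand robot.tips_ahead ahead of it and the grasp point (between the pads) lies 8 mm behind it (robot.tips_ahead is the distance from the TCP to the fingertips, in m); z points along the fingers, y is the direction in which the jaws open and shut (so a half turn about z gives the same grasp; the last joint's range is limited). The gripper opens to 93 mm and grips with 3 to 60 N. Pads are 15 mm wide; open, the fingers measure 128 mm over their backs; the gripper's body (75 mm by 188 mm) begins 65 mm behind the grasp point.
Start: joints at [1.185, 0.13, 1.488, -0, 1.523, -0.085], TCP at [0.178, 0.573, 0.23] pointing down, gripper open.
Joint ranges: [-2.96, 2.96], [-0.89, 2.26], [0.02, 2.5], [-1.34, 4.48], [0, 2.73], [-2.66, 2.66]. Speed limits (rad/s): [2.39, 2.39, 2.79, 3.14, 3.14, 3.14].

## Interface

Orientations are given as a rotation vector (axis times angle).
In Python, from plant import monitor, eyes, job, robot gives the robot as it stands.
- The arm moves only by the tool servo_tool, never from a script. Its argument "plan" is a list that holds one entry, the list of rows, each a list of 7 numbers: the closure, from -1 (fully open) to 1 (shut), so that 0 is half open, then the shift along the world's x, y, z in mm, then the turn, a rotation vector about the world's x, y, z in rad. In form: [[[hand, dx, dy, dz, ax, ay, az], ...]]. A call has 1 to 12 rows; each row shifts and turns the commanded pose from where the row before left it; what a row does not reach is not made up. A row lasts 1/10 s, in which the tool goes at most 50 mm and 8.59 degrees, less where a joint would pass 70% of its speed; a pose out of reach is approached as far as the arm can. A call with a gripper value outside its range is refused whole. The fingers move at their own pace and stop on an object; "force" is the grip in N (left out, the last holds). Time passes only in rows, so rows that do not move let the fingers close. It gives the time, the measured TCP pose, the force and the opening at its end, in the units of the state.
- monitor.read_state(): the state, without advancing time (a new reading comes with each control period).
- eyes.read_camera(name): name is "scene" or "top" or "wrist"; returns the picture (400x640x3 uint8, red, green, blue); there is no depth.
- eyes.camera_info(name): a dict with "mtx" (3x3 intrinsics, pixels), "R" (3x3) and "t" (3): a world point X has camera coordinates R X + t. Camera axes: x right, y down, z forward; pixel columns grow to the right and rows downward; lengths in m; the calibration is good to about 2 mm. The wrist camera is an equidistant fisheye: a pixel r from the principal point sees the ray r / f radians off the axis. A picture is of the moment at which its call begins: read the wrist's pose just before it. camera_info takes no time and is no camera call; for the wrist camera it gives the pose at the moment of the call.
- job.close_job(): hands the job in, once; it reports no verdict.
The state is a dict: "t": time; "q": joint angles; "dq": joint speeds; "joint_torque": joint torques, N m; "tool_pos": TCP position; "orientation": TCP orientation; "force": force on the tool from outside, world axes, zero at the start; "wrist_torque": the same for the moment, N m; "opening": finger opening in m.
Only numpy, scipy, OpenCV 4.12 (cv2) and the standard library are available. Lean on these libraries where they do the work, as an engineer would, in place of code of your own. Each camera call takes 0.05 s, during which the arm holds its last target. There are 200 camera calls.

## Working session

There is one attempt and no reset: what is moved stays moved. The work goes in short steps, Python scripts to look and compute and a tool call to move; the robot and the scene stay as the last step left them, time stands still between calls to the robot, and variables do not carry over. Pictures are saved under pics/ and viewed, about 8 in all and at most 12, crops included, and the job is handed in when it is done.

Besides the shell and the picture viewer there is one more tool, called after "Call:" as name([rows], argument=value, ...), one row to a line, values as JSON. servo_tool: Moves the arm, as the interface text tells. Its arguments: {"type":"object","properties":{"plan":{"type":"array"},"force":{"type":"number"}},"required":["plan"]}

```bash
mkdir -p pics; ls; python3 - <<'E'
from plant import monitor, eyes, job, robot
import cv2
print(monitor.read_state()); print(robot.tips_ahead)
for n in("scene","top"):
    cv2.imwrite(f"pics/{n}0.png",eyes.read_camera(n)[:,:,::-1]); print(n,eyes.camera_info(n))
E
```

```text
pics
{'t': 0.0, 'q': array([ 1.18460868e+00,  1.31163300e-01,  1.48924380e+00, -2.29784331e-05,
        1.52299153e+00, -8.53903660e-02]), 'dq': array([ 8.60868712e-05, -1.18817938e-03,  9.67531511e-04, -4.32295855e-04,
        1.17949484e-04, -1.96400728e-03]), 'joint_torque': array([ 9.73229871e-04, -5.59833598e+01, -4.91773081e+01,  7.66668445e-02,
        3.50260839e-02, -1.80628376e-04]), 'tool_pos': array([0.17754839, 0.57256967, 0.22860563]), 'orientation': array([-4.70650208e-01, -3.10573255e+00,  2.76639919e-03]), 'force': array([ 0.03320302,  0.24194389, -0.50212898]), 'wrist_torque': array([-0.04219754, -0.01570182,  0.03352479]), 'opening': 0.09291234628013802}
0.011
scene {'mtx': array([[389.57476755,   0.        , 319.77657696],
       [  0.        , 389.57476755, 198.58101383],
       [  0.        ,   0.        ,   1.        ]]), 'R': array([[ 0.72125253, -0.6924508 ,  0.01751228],
       [-0.50959734, -0.5475781 , -0.66367822],
       [ 0.46915386,  0.46975538, -0.74781317]]), 't': array([-0.44004874,  0.32643213,  1.24953729])}
top {'mtx': array([[397.24362289,   0.        , 319.73258557],
       [  0.        , 397.24362289, 199.14486868],
       [  0.        ,   0.        ,   1.        ]]), 'R': array([[-0.01031846, -0.99994216, -0.0030341 ],
       [-0.99828046,  0.01047631, -0.05767468],
       [ 0.05770313,  0.00243377, -0.99833082]]), 't': array([-0.004169  ,  0.62535043,  1.38513148])}
```

View pics/scene0.png

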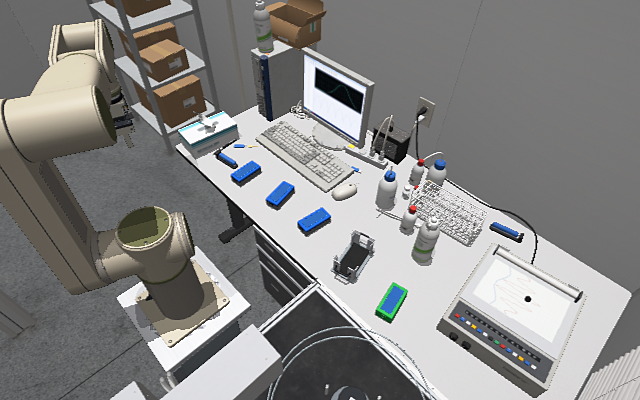

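View pics/top0.png

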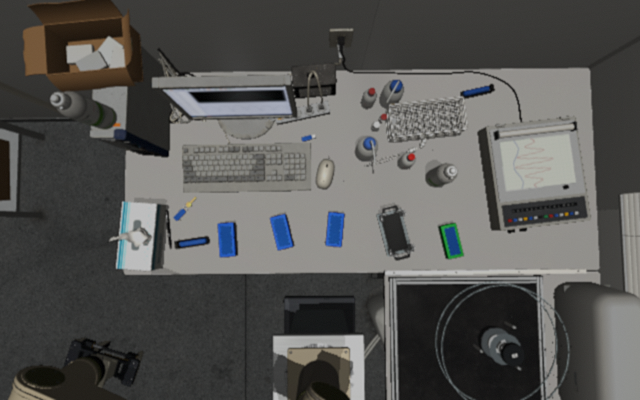

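Scene and top views: the three blue cases are at top px (227,239), (282,232) and (335,229), and the carrier is at (396,232). Things that could be mistaken for a case are the green-rimmed look-alike (452,240), the blue stapler (192,242), the blue item (478,90) and the mouse (325,173). I choose the three all-blue lids and check them in a crop.

```bash
cat > h.py <<'E'
import numpy as np, cv2
from plant import monitor, eyes, robot
def ray(n,px,z,info=None):
    c=info or eyes.camera_info(n); px=np.asarray(px,float).reshape(-1,2)
    if n=="wrist":
        v=(px-c["mtx"][:2,2])/c["mtx"][0,0]; r=np.linalg.norm(v,axis=1,keepdims=True)+1e-9
        d=np.hstack([v/r*np.sin(r),np.cos(r)])
    else: d=np.hstack([(px-c["mtx"][:2,2])/c["mtx"][0,0],np.ones((len(px),1))])
    d=d@c["R"]; o=-c["R"].T@c["t"]
    return (o+d*((z-o[2])/d[:,2:]))[:,:2]
def lids(n,im,z=.036,amin=150,info=None):
    hsv=cv2.cvtColor(im,cv2.COLOR_RGB2HSV); m=cv2.inRange(hsv,(105,130,60),(125,255,255))
    for c in cv2.findContours(m,cv2.RETR_EXTERNAL,cv2.CHAIN_APPROX_NONE)[0]:
        if cv2.contourArea(c)<amin: continue
        px=c[:,0].mean(0); w=ray(n,c[:,0],z,info)
        (cx,cy),(a,b),t=cv2.minAreaRect((w*1000).astype(np.float32))
        if a<b: t-=90
        print("px",px.round(),"ctr",round(cx,1),round(cy,1),"size",round(a),round(b),"long-axis deg",round((t+90)%180-90,1))
E
python3 - <<'E'
from h import *
im=eyes.read_camera("top"); lids("top",im)
c=np.vstack([cv2.resize(im[195:270,150:340],None,fx=4,fy=4,interpolation=2),cv2.resize(im[195:270,300:490],None,fx=4,fy=4,interpolation=2)])
cv2.imwrite("pics/crop1.png",c[:,:,::-1])
print(eyes.camera_info("wrist"))
E
```

```text
px [452. 241.] ctr 475.2 -466.9 size 90 30 long-axis deg 12.4
px [226. 239.] ctr 488.0 314.0 size 116 56 long-axis deg 3.9
px [281. 232.] ctr 513.2 123.6 size 117 56 long-axis deg 13.9
px [335. 229.] ctr 520.5 -61.3 size 54 117 long-axis deg -5.6
{'mtx': array([[309.70691629,   0.        , 318.23765595],
       [  0.        , 309.70691629, 200.62612787],
       [  0.        ,   0.        ,   1.        ]]), 'R': array([[ 2.96614183e-01,  9.54997227e-01, -5.69037341e-04],
       [ 9.25749445e-01, -2.87383628e-01,  2.45761296e-01],
       [ 2.34537824e-01, -7.34230720e-02, -9.69330213e-01]]), 't': array([-0.59909785, -0.02737683,  0.38780121])}
```

View pics/crop1.png

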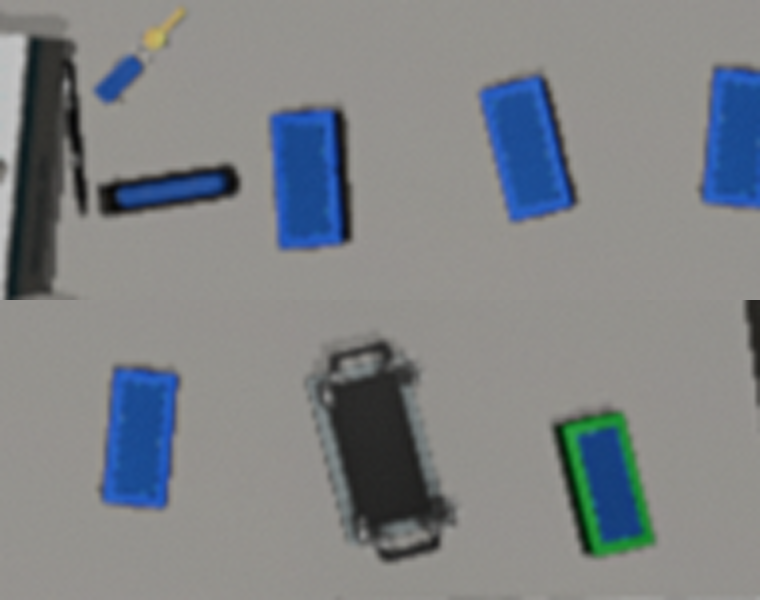

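The crop confirms three all-blue lids; the look-alike has a green rim at (605,485). Carrier floor is at about (383,450) in the crop, leaning roughly +15°. I move above the left case.

Call:
servo_tool([
  [[-1, 34.5, -28.8, 0, 0, 0, 0.041], [-1, 34.5, -28.8, 0, 0, 0, 0.041], [-1, 34.5, -28.8, 0, 0, 0, 0.041], [-1, 34.5, -28.8, 0, 0, 0, 0.041], [-1, 34.5, -28.8, 0, 0, 0, 0.041], [-1, 34.5, -28.8, 0, 0, 0, 0.041], [-1, 34.5, -28.8, 0, 0, 0, 0.041], [-1, 34.5, -28.8, 0, 0, 0, 0.041], [-1, 34.5, -28.8, 0, 0, 0, 0.041], [-1, 0, 0, -30, 0, 0, 0], [-1, 0, 0, -30, 0, 0, 0], [-1, 0, 0, 0, 0, 0, 0]],
], force=25)

```text
t: 1.35
tool_pos: [0.4856, 0.3118, 0.1643]
orientation: [0.105, -3.132, 0.006]
force: [-0.9, -0.5, -0.7]
opening: 0.0928
```

```bash
python3 - <<'E'
from h import *
i=eyes.camera_info("wrist"); im=eyes.read_camera("wrist"); lids("wrist",im,amin=800,info=i); cv2.imwrite("pics/w1.png",im[:,:,::-1])
lids("scene",eyes.read_camera("scene"))
s=monitor.read_state();print(s["tool_pos"],s["force"])
E
```

```text
px [436. 197.] ctr 475.2 429.7 size 18 93 long-axis deg -81.9
px [ 42. 202.] ctr 516.7 -52.3 size 59 116 long-axis deg -5.7
px [148. 207.] ctr 510.1 129.2 size 114 57 long-axis deg 13.8
px [322. 196.] ctr 485.8 315.5 size 114 53 long-axis deg 3.6
px [392. 300.] ctr 475.4 -467.9 size 94 33 long-axis deg 11.8
px [313. 219.] ctr 514.8 -65.4 size 59 117 long-axis deg -5.7
px [280. 193.] ctr 509.7 119.6 size 120 57 long-axis deg 13.3
px [245. 171.] ctr 484.6 310.2 size 118 59 long-axis deg 4.6
[0.48762828 0.31365149 0.16936701] [-0.28378053  0.27004036  0.26651381]
```

View pics/w1.png

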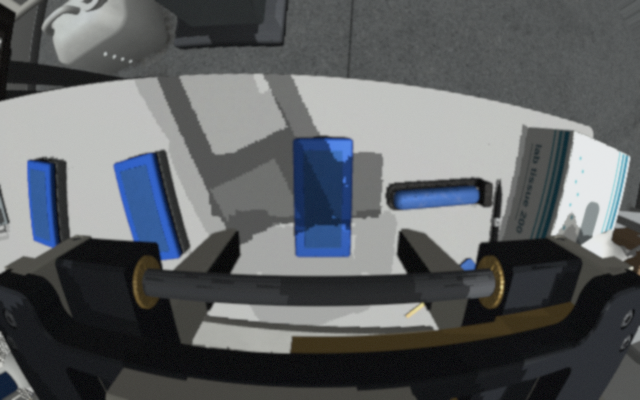

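Wrist view: the case is centred at px (322,196) between the jaws. The stapler's end (390,193) is close to the right finger, so I narrow the jaws before going down.

Call:
servo_tool([
  [[-0.5, -1, 0, -30, 0, 0, 0], [-0.5, 0, 0, -40, 0, 0, 0], [-0.5, 0, 0, -40, 0, 0, 0], [-0.5, 0, 0, -25, 0, 0, 0], [-0.5, 0, 0, -16, 0, 0, 0], [-0.5, 0, 0, 0, 0, 0, 0], [0.5, 0, 0, 0, 0, 0, 0], [0.5, 0, 0, 0, 0, 0, 0], [0.5, 0, 0, 0, 0, 0, 0], [0.5, 0, 0, 0, 0, 0, 0]],
], force=25)

```text
t: 2.45
tool_pos: [0.489, 0.3151, 0.0212]
orientation: [-0.107, 3.136, 0.004]
force: [-0.4, 2.0, 6.3]
opening: 0.0559
```

Call:
servo_tool([
  [[0.5, 0, 0, 0, 0, 0, 0], [0.5, 0, 0, 10, 0, 0, 0], [0.5, 0, 0, 20, 0, 0, 0], [0.5, 0, 0, 20, 0, 0, 0], [0.5, 0, 0, 10, 0, 0, 0], [0.5, 0, 0, 0, 0, 0, 0], [0.5, 0, 0, 0, 0, 0, 0], [0.5, 0, 0, 0, 0, 0, 0], [0.5, 0, 0, 0, 0, 0, 0]],
])

```text
t: 3.35
tool_pos: [0.4863, 0.3134, 0.0772]
orientation: [0.107, -3.138, 0.002]
force: [0.5, -0.3, -7.2]
opening: 0.0557
```

```bash
python3 - <<'E'
from h import *
for k in range(4):
    s=monitor.read_state();print(s["tool_pos"],s["force"],s["wrist_torque"],s["opening"],s["joint_torque"][1:3]); eyes.read_camera("wrist")
E
```

```text
[0.48634308 0.31339133 0.07721134] [ 0.50817848 -0.30208579 -7.19854708] [ 0.06096678  0.01739105 -0.01163902] 0.05573621564786292 [-59.91631508 -48.97972226]
[0.48648776 0.31346358 0.07742235] [ 1.85758353e-01  1.65688008e-03 -7.39673286e+00] [-0.01790529 -0.02113648  0.03823496] 0.0561991941611244 [-59.73417163 -48.82960081]
[0.48670125 0.31356188 0.07767338] [ 0.41915517  0.63202819 -7.57145412] [0.05445308 0.03972434 0.03240213] 0.05585375874880502 [-59.61909413 -48.74921679]
[0.48686567 0.31366158 0.07792058] [ 0.02754605 -0.66909584 -7.41853356] [ 0.08003851 -0.02561612  0.0285865 ] 0.055775323273332296 [-59.55325484 -48.71861458]
```

About 7.4 N, so roughly 0.75 kg: this is the heaviest. Next I measure the carrier.

```bash
python3 - <<'E'
from h import *
a=np.mean([eyes.read_camera("top").astype(float) for _ in range(2)],0).astype(np.uint8)[198:268,370:422]
b=eyes.read_camera("scene")[225:285,325:380]
c=np.zeros((570,800,3),np.uint8)
c[:560,:416]=cv2.resize(a,None,fx=8,fy=8,interpolation=2); c[:420,416:801]=cv2.resize(b,None,fx=7,fy=7,interpolation=2)[:, :384]
cv2.imwrite("pics/car.png",c[:,:,::-1])
E
```

```text
(no output)
```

View pics/car.png

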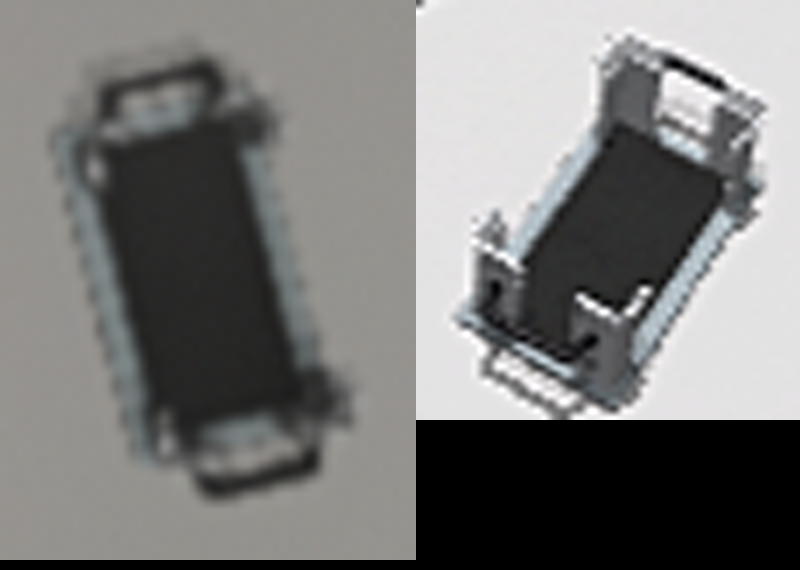

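```bash
python3 - <<'E'
from h import *
P=lambda L,z: ray("top",np.array(L)/8-.44+[370,198],z)*1000
S=lambda L,z: ray("scene",(np.array(L)-[416,0])/7-.43+[325,225],z)*1000
f=P([(105,150),(150,405),(243,130),(300,395)],.010); h=P([(158,72),(261,482)],.049)
print(f.round(1)); print(h.round(1),h.mean(0))
for a,b in((f[1],f[0]),(f[3],f[2]),(h[1],h[0])): print(np.degrees(np.arctan2(*(b-a)[::-1])), np.linalg.norm(a-b))
g=S([(617,125),(722,185),(522,262),(560,357)],.010);print(g.round(1))
i=eyes.camera_info("wrist");print(-i["R"].T@i["t"],i["R"][2],monitor.read_state()["tool_pos"])
E
```

```text
[[ 562.5 -233. ]
 [ 450.  -250.6]
 [ 570.7 -294.2]
 [ 453.7 -316.8]]
[[ 595.4 -250.4]
 [ 419.4 -290.9]] [ 507.37423442 -270.65417835]
8.91174841902795 113.84744960828925
10.907205159142036 119.12673055960411
12.949807087157298 180.54812260026713
[[ 560.5 -225.2]
 [ 572.2 -286.6]
 [ 466.  -249.1]
 [ 441.1 -298.8]]
[0.41877928 0.30906946 0.23199932] [ 0.24542175  0.01724348 -0.96926303] [0.48722393 0.31385655 0.07851831]
```

Call:
servo_tool([
  [[0.5, 0, -20, 40, 0, 0, 0], [0.5, 5, -35, 40, 0, 0, 0.014], [0.5, 12, -48, 40, 0, 0, 0.014], [0.5, 16, -48, 40, 0, 0, 0.014], [0.5, 16, -48, 2, 0, 0, 0.014], [0.5, 16, -48, 0, 0, 0, 0.014], [0.5, 16, -48, 0, 0, 0, 0.014], [0.5, 16, -48, 0, 0, 0, 0.014], [0.5, 16, -48, 0, 0, 0, 0.014], [0.5, 16, -48, 0, 0, 0, 0.014], [0.5, 16, -48, 0, 0, 0, 0.014], [0.5, 16, -48, 0, 0, 0, 0]],
], force=35)

```text
t: 4.9
tool_pos: [0.6405, -0.1953, 0.2204]
orientation: [-0.327, 3.124, 0.0]
force: [2.2, -1.0, -6.9]
opening: 0.0559
```

Call:
servo_tool([
  [[0.5, 6, -30, 0, 0, 0, 0], [0.5, 0, -14, 0, 0, 0, 0], [0.5, 0, 0, 0, 0, 0, 0], [0.5, 0, 0, 0, 0, 0, 0]],
])

```text
t: 5.3
tool_pos: [0.646, -0.2366, 0.2202]
orientation: [0.326, -3.124, -0.002]
force: [0.8, 0.7, -7.5]
opening: 0.0556
```

```bash
python3 - <<'E'
from h import *
import pickle
i=eyes.camera_info("wrist"); im=eyes.read_camera("wrist"); pickle.dump((i,im),open("car.pkl","wb"))
cv2.imwrite("pics/w2.png",im[:,:,::-1])
s=monitor.read_state();print(s["tool_pos"],s["force"],s["orientation"])
E
```

```text
[ 0.64615516 -0.23595995  0.22030507] [-0.07762768  0.27227595 -7.34048016] [ 3.27700988e-01 -3.12414440e+00 -1.56428765e-03]
```

View pics/w2.png

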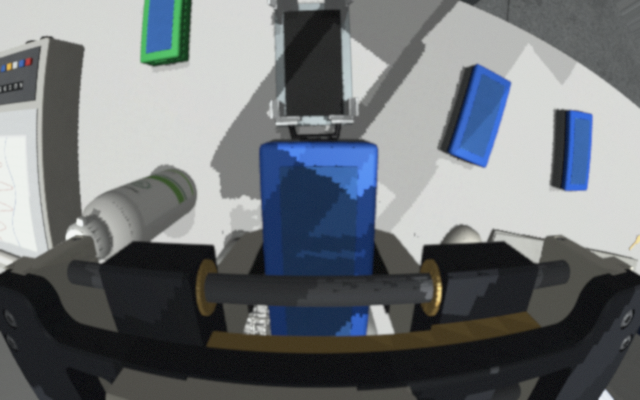

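Wrist view: carrier floor corners at about (285,10), (340,10), (286,116), (343,118), well clear of the held case.

```bash
python3 - <<'E'
from h import *
import pickle
i,im=pickle.load(open("car.pkl","rb"))
c=cv2.resize(im[0:145,255:370],None,fx=4,fy=4,interpolation=2); cv2.imwrite("pics/w2c.png",c[:,:,::-1])
g=cv2.cvtColor(im,cv2.COLOR_RGB2GRAY); m=np.zeros_like(g); m[2:122,275:355]=(g[2:122,275:355]<62)
m=cv2.morphologyEx(m,cv2.MORPH_OPEN,np.ones((5,5)))
k=max(cv2.findContours(m,0,cv2.CHAIN_APPROX_NONE)[0],key=cv2.contourArea)
w=ray("wrist",k[:,0],.010,i)*1000; print(cv2.minAreaRect(w.astype(np.float32)), k[:,0].min(0),k[:,0].max(0))
# long-side fits by row extremes
for f in (np.min,np.max):
    px=np.array([(f(np.where(m[r])[0])+(0 if f is np.min else 1)-.5,r) for r in range(25,110)],float); q=ray("wrist",px,.010,i)*1000
    p=np.polyfit(q[:,0],q[:,1],1); print(np.degrees(np.arctan(p[0])),np.polyval(p,507))
E
```

```text
((505.6726379394531, -271.8962707519531), (129.85031127929688, 67.54632568359375), 13.00239372253418) [284   9] [343 114]
13.673172245232227 -305.4510417848069
13.93375687873419 -238.56630814874444
```

View pics/w2c.png

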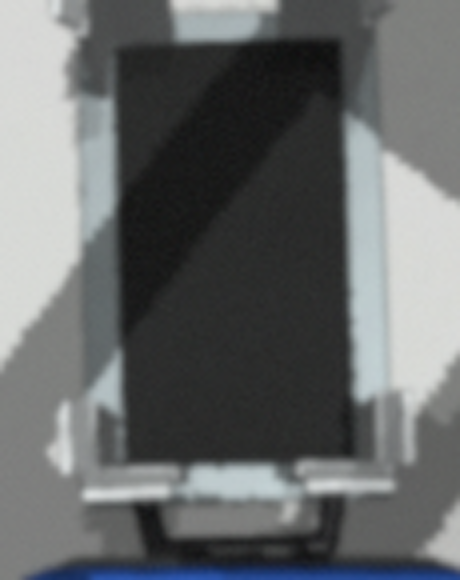

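Carrier centre is about (506.5, -271.7) mm, yaw 13.3°, with two views agreeing to 2 mm. I move over it.

Call:
servo_tool([
  [[0.5, -35, -9, 0, 0, 0, 0.012], [0.5, -40, -10, 0, 0, 0, 0.011], [0.5, -40, -10, -15, 0, 0, 0], [0.5, -20, -5, -35, 0, 0, 0], [0.5, -4.5, -1.5, -35, 0, 0, 0], [0.5, 0, 0, -20, 0, 0, 0], [0.5, 0, 0, 0, 0, 0, 0], [0.5, 0, 0, 0, 0, 0, 0], [0.5, 0, 0, 0, 0, 0, 0]],
])

```text
t: 6.25
tool_pos: [0.5084, -0.2729, 0.118]
orientation: [-0.364, 3.118, -0.004]
force: [0.7, -0.8, -8.1]
opening: 0.0556
```

```bash
cat > st.py <<'E'
from h import *
s=monitor.read_state(); r=s["orientation"]; R=cv2.Rodrigues(r)[0]
print("t",s["t"],"pos",(s["tool_pos"]*1000).round(1),"F",s["force"].round(1),"yaw",np.degrees(np.arctan2(-R[0,1],R[1,1])).round(2),"z",R[:,2].round(3),"open",round(s["opening"]*1000,1))
E
python3 st.py
```

```text
t 6.25 pos [ 508.4 -272.9  118. ] F [ 0.7 -0.8 -8.1] yaw 13.32 z [ 0.003 -0.002 -1.   ] open 55.6
```

Call:
servo_tool([
  [[0.5, -1, 1, -20, 0, 0, 0], [0.5, 0, 0, -25, 0, 0, 0], [0.5, 0, 0, -20, 0, 0, 0], [0.5, 0, 0, -10, 0, 0, 0], [0.5, 0, 0, -4, 0, 0, 0], [0.5, 0, 0, 0, 0, 0, 0], [0.5, 0, 0, 0, 0, 0, 0]],
])

```text
t: 6.95
tool_pos: [0.5069, -0.2724, 0.0381]
orientation: [-0.362, 3.119, -0.003]
force: [0.7, 0.0, -6.8]
opening: 0.0558
```

```bash
python3 st.py
```

```text
t 6.95 pos [ 506.9 -272.4   38.1] F [ 0.7  0.  -6.8] yaw 13.26 z [ 0.002 -0.001 -1.   ] open 55.8
```

Still hanging free, so I creep down.

Call:
servo_tool([
  [[0.5, 0, 0, -3, 0, 0, 0], [0.5, 0, 0, -2, 0, 0, 0], [0.5, 0, 0, -1.5, 0, 0, 0], [0.5, 0, 0, -1, 0, 0, 0], [0.5, 0, 0, 0, 0, 0, 0], [0.5, 0, 0, 0, 0, 0, 0]],
])

```text
t: 7.55
tool_pos: [0.5061, -0.2721, 0.0312]
orientation: [-0.362, 3.12, -0.001]
force: [-7.1, 3.9, 11.0]
opening: 0.0556
```

Contact at the height expected for the floor. I release and rise.

Call:
servo_tool([
  [[0.5, 0, 0, 0.5, 0, 0, 0], [-0.45, 0, 0, 0, 0, 0, 0], [-0.45, 0, 0, 0, 0, 0, 0], [-0.45, 0, 0, 0, 0, 0, 0], [-0.45, 0, 0, 15, 0, 0, 0], [-0.45, 0, 0, 30, 0, 0, 0], [-0.45, 0, 0, 45, 0, 0, 0], [-0.5, 0, 10, 45, 0, 0, 0], [-0.5, 2, 48, 10, 0, 0, -0.06], [-0.5, 2, 48, 0, 0, 0, -0.08], [-0.5, 2, 48, 0, 0, 0, -0.08], [-0.5, 2, 40, 0, 0, 0, -0.08]],
])

```text
t: 8.75
tool_pos: [0.5139, -0.0757, 0.1762]
orientation: [0.113, 3.138, -0.0]
force: [0.3, -0.3, -0.2]
opening: 0.0696
```

```bash
python3 - <<'E'
exec(open("st.py").read())
i=eyes.camera_info("wrist"); im=eyes.read_camera("wrist"); lids("wrist",im,amin=800,info=i)
print("A in frame:"); lids("top",eyes.read_camera("top"),z=.046)
cv2.imwrite("pics/w3.png",im[:,:,::-1])
E
```

```text
t 8.75 pos [513.9 -75.7 176.2] F [ 0.3 -0.3 -0.2] yaw -4.12 z [ 0.002 -0.    -1.   ] open 69.6
px [139. 197.] ctr 504.2 -275.1 size 117 60 long-axis deg 13.9
px [333. 194.] ctr 517.9 -61.4 size 54 115 long-axis deg -5.8
px [496. 177.] ctr 510.7 120.5 size 116 56 long-axis deg 13.7
A in frame:
px [452. 241.] ctr 475.7 -463.7 size 89 30 long-axis deg 12.4
px [395. 233.] ctr 505.2 -270.6 size 119 57 long-axis deg 13.4
px [281. 232.] ctr 513.4 122.6 size 116 55 long-axis deg 13.9
```

View pics/w3.png

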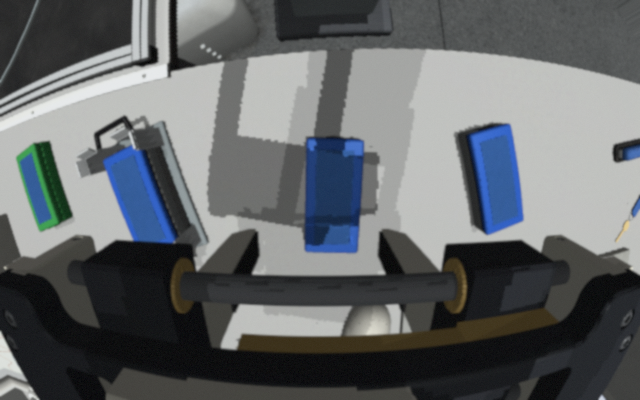

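The heavy case sits squared in the frame ((505,-271), 13.4°). The next case is at px (333,194), ahead of the jaws.

Call:
servo_tool([
  [[-0.5, 5, 13, -20, 0, 0, -0.03], [-0.5, 0, 0, -40, 0, 0, 0], [-0.5, 0, 0, -40, 0, 0, 0], [-0.5, 0, 0, -20, 0, 0, 0], [-0.5, 0, 0, 0, 0, 0, 0], [-0.5, 0, 0, 0, 0, 0, 0]],
], force=30)

```text
t: 9.45
tool_pos: [0.5192, -0.0653, 0.0556]
orientation: [0.155, 3.137, -0.0]
force: [-0.3, -0.2, -0.1]
opening: 0.0696
```

```bash
python3 st.py
```

```text
t 9.45 pos [519.2 -65.3  55.6] F [-0.3 -0.2 -0.1] yaw -5.66 z [ 0. -0. -1.] open 69.6
```

Call:
servo_tool([
  [[-0.5, 0, 3.5, -20, 0, 0, 0], [-0.5, 0, 0, -16, 0, 0, 0], [-0.5, 0, 0, 0, 0, 0, 0], [0.5, 0, 0, 0, 0, 0, 0], [0.5, 0, 0, 0, 0, 0, 0], [0.5, 0, 0, 0, 0, 0, 0], [0.5, 0, 0, 0, 0, 0, 0], [0.5, 0, 0, 10, 0, 0, 0], [0.5, 0, 0, 20, 0, 0, 0], [0.5, 0, 0, 20, 0, 0, 0], [0.5, 0, 0, 10, 0, 0, 0], [0.5, 0, 0, 0, 0, 0, 0]],
])

```text
t: 10.65
tool_pos: [0.52, -0.0616, 0.0805]
orientation: [0.155, 3.134, -0.001]
force: [0.2, 0.4, -2.9]
opening: 0.0558
```

```bash
python3 - <<'E'
from h import *
for k in range(6):
    exec(open("st.py").read()); eyes.read_camera("wrist")
E
```

```text
t 10.65 pos [520.  -61.6  80.5] F [ 0.2  0.4 -2.9] yaw -5.66 z [ 0.003 -0.001 -1.   ] open 55.8
t 10.7 pos [519.2 -61.4  79.2] F [ 0.2 -0.9 -3.2] yaw -5.66 z [ 0.001 -0.    -1.   ] open 55.8
t 10.75 pos [518.4 -61.2  78.1] F [ 0.2  0.5 -3.5] yaw -5.66 z [-0.  0. -1.] open 56.1
t 10.8 pos [518.  -61.1  77.5] F [-0.9  0.8 -4.2] yaw -5.66 z [-0.002  0.    -1.   ] open 56.0
t 10.85 pos [517.8 -61.1  77.3] F [-0.6 -0.9 -3.5] yaw -5.66 z [-0.002  0.    -1.   ] open 55.8
t 10.9 pos [517.8 -61.1  77.2] F [-0.1 -0.2 -3.7] yaw -5.66 z [-0.002  0.    -1.   ] open 56.0
```

About 3.7 N, so roughly 0.38 kg: the middle one, which goes next.

Call:
servo_tool([
  [[0.5, 0, 0, 35, 0, 0, 0], [0.5, 0, -20, 35, 0, 0, 0.04], [0.5, -2, -40, 12, 0, 0, 0.06], [0.5, -2, -45, 0, 0, 0, 0.06], [0.5, -3, -45, 0, 0, 0, 0.06], [0.5, -3, -40, 0, 0, 0, 0.06], [0.5, -2, -20, 0, 0, 0, 0.051], [0.5, 0, 0, 0, 0, 0, 0], [0.5, 0, 0, 0, 0, 0, 0], [0.5, 0, 0, 0, 0, 0, 0]],
])

```text
t: 11.95
tool_pos: [0.5067, -0.2702, 0.1599]
orientation: [0.364, -3.12, -0.002]
force: [0.2, 0.1, -2.6]
opening: 0.0561
```

```bash
python3 st.py
```

```text
t 11.95 pos [ 506.7 -270.2  159.9] F [ 0.2  0.1 -2.6] yaw 13.3 z [-0.001  0.001 -1.   ] open 56.1
```

Call:
servo_tool([
  [[0.5, -0.5, -1.2, -20, 0, 0, 0], [0.5, 0, 0, -30, 0, 0, 0], [0.5, 0, 0, -20, 0, 0, 0], [0.5, 0, 0, -10, 0, 0, 0], [0.5, 0, 0, -4, 0, 0, 0], [0.5, 0, 0, 0, 0, 0, 0], [0.5, 0, 0, 0, 0, 0, 0]],
])

```text
t: 12.65
tool_pos: [0.5072, -0.2728, 0.0779]
orientation: [-0.364, 3.119, -0.002]
force: [-0.3, -0.5, -2.8]
opening: 0.0558
```

```bash
python3 st.py
```

```text
t 12.65 pos [ 507.2 -272.8   77.9] F [-0.3 -0.5 -2.8] yaw 13.32 z [ 0.002 -0.001 -1.   ] open 55.8
```

```bash
python3 - <<'E'
from h import *
F=[]
for k in range(12):
    s=monitor.read_state(); F.append(s["force"][2]); eyes.read_camera("wrist")
print(np.round(F,2),np.mean(F),np.std(F),s["tool_pos"],s["dq"].round(3))
E
```

```text
[-2.8  -4.27 -2.87 -3.49 -3.79 -3.06 -3.62 -3.45 -2.8  -3.63 -3.99 -3.81] -3.46501878391213 0.46435411603764426 [ 0.50621378 -0.27250189  0.07652768] [ 0.     0.002  0.001 -0.001 -0.001  0.001]
```

Averaged 3.5 N, so it is the middle case. I creep down.

Call:
servo_tool([
  [[0.5, 0, 0.5, -4, 0, 0, 0], [0.5, 0, 0, -2, 0, 0, 0], [0.5, 0, 0, -1.5, 0, 0, 0], [0.5, 0, 0, -1, 0, 0, 0], [0.5, 0, 0, 0, 0, 0, 0], [0.5, 0, 0, 0, 0, 0, 0]],
])

```text
t: 13.85
tool_pos: [0.5063, -0.272, 0.068]
orientation: [-0.364, 3.12, 0.0]
force: [-0.2, -0.5, -4.0]
opening: 0.0559
```

```bash
python3 st.py
```

```text
t 13.85 pos [ 506.3 -272.    68. ] F [-0.2 -0.5 -4. ] yaw 13.3 z [ 0.  0. -1.] open 55.9
```

Call:
servo_tool([
  [[0.5, 0, 0, -1, 0, 0, 0], [0.5, 0, 0, -1, 0, 0, 0], [0.5, 0, 0, 0, 0, 0, 0], [0.5, 0, 0, 0, 0, 0, 0]],
])

```text
t: 14.25
tool_pos: [0.5064, -0.2722, 0.0666]
orientation: [-0.364, 3.12, -0.001]
force: [-3.2, 0.7, 3.3]
opening: 0.0558
```

Contact. I release, rise and go to the third case at about (512,122).

Call:
servo_tool([
  [[0.5, 0, 0, 0.3, 0, 0, 0], [-0.45, 0, 0, 0, 0, 0, 0], [-0.45, 0, 0, 0, 0, 0, 0], [-0.45, 0, 0, 0, 0, 0, 0], [-0.45, 0, 0, 15, 0, 0, 0], [-0.45, 0, 0, 30, 0, 0, 0], [-0.5, 0, 0, 45, 0, 0, 0], [-0.5, 0, 25, 15, 0, 0, 0], [-0.5, 0, 48, 0, 0, 0, 0], [-0.5, 0, 48, 0, 0, 0, 0], [-0.5, 0, 48, 0, 0, 0, 0], [-0.5, 0, 48, 0, 0, 0, 0]],
])

```text
t: 15.45
tool_pos: [0.5063, -0.0534, 0.1729]
orientation: [-0.363, 3.119, -0.001]
force: [0.9, 0.0, 0.7]
opening: 0.07
```

Call:
servo_tool([
  [[-0.5, 2, 48, 0, 0, 0, 0], [-0.5, 2, 48, 0, 0, 0, 0], [-0.5, 1, 45, 0, 0, 0, 0.01], [-0.5, 0, 30, 0, 0, 0, 0], [-0.5, 0, 5, 0, 0, 0, 0], [-0.5, 0, 0, 0, 0, 0, 0], [-0.5, 0, 0, 0, 0, 0, 0]],
])

```text
t: 16.15
tool_pos: [0.5115, 0.1201, 0.1718]
orientation: [-0.379, 3.118, -0.001]
force: [-0.3, -0.6, -0.6]
opening: 0.07
```

```bash
python3 - <<'E'
exec(open("st.py").read())
i=eyes.camera_info("wrist"); im=eyes.read_camera("wrist"); lids("wrist",im,amin=800,info=i)
t=eyes.read_camera("top");print("stack 2:"); lids("top",t,z=.082)
cv2.imwrite("pics/t4.png",cv2.resize(t[195:270,350:480],None,fx=5,fy=5,interpolation=2)[:,:,::-1])
E
```

```text
t 16.15 pos [511.5 120.1 171.8] F [-0.3 -0.6 -0.6] yaw 13.86 z [ 0.001 -0.    -1.   ] open 70.0
px [323. 193.] ctr 510.9 124.6 size 115 53 long-axis deg 13.3
px [ 11. 126.] ctr 514.0 -330.6 size 139 73 long-axis deg 11.0
stack 2:
px [452. 241.] ctr 477.5 -451.9 size 87 29 long-axis deg 12.4
px [398. 233.] ctr 506.2 -270.5 size 119 58 long-axis deg 13.4
```

Call:
servo_tool([
  [[-0.5, 0, 3, -30, 0, 0, 0], [-0.5, 0, 0, -40, 0, 0, 0], [-0.5, 0, 0, -40, 0, 0, 0], [-0.5, 0, 0, -20, 0, 0, 0], [-0.5, 0, 0, 0, 0, 0, 0], [-0.5, 0, 0, 0, 0, 0, 0]],
])

```text
t: 16.85
tool_pos: [0.5115, 0.1232, 0.0418]
orientation: [0.377, -3.119, 0.0]
force: [-0.6, 0.2, 0.6]
opening: 0.0695
```

```bash
python3 st.py
```

```text
t 16.85 pos [511.5 123.2  41.8] F [-0.6  0.2  0.6] yaw 13.8 z [-0. -0. -1.] open 69.5
```

Call:
servo_tool([
  [[-0.5, 0, 0, -16, 0, 0, 0], [-0.5, 0, 0, -6, 0, 0, 0], [-0.5, 0, 0, 0, 0, 0, 0], [0.5, 0, 0, 0, 0, 0, 0], [0.5, 0, 0, 0, 0, 0, 0], [0.5, 0, 0, 0, 0, 0, 0], [0.5, 0, 0, 0, 0, 0, 0], [0.5, 0, 0, 10, 0, 0, 0], [0.5, 0, 0, 20, 0, 0, 0], [0.5, 0, 0, 20, 0, 0, 0], [0.5, 0, 0, 10, 0, 0, 0], [0.5, 0, 0, 0, 0, 0, 0]],
])

```text
t: 18.05
tool_pos: [0.5126, 0.1242, 0.0813]
orientation: [-0.379, 3.115, 0.0]
force: [-0.0, 0.2, -2.4]
opening: 0.0556
```

Call:
servo_tool([
  [[0.5, 0, 0, 0, 0, 0, 0], [0.5, 0, 0, 0, 0, 0, 0]],
])

```text
t: 18.25
tool_pos: [0.5103, 0.1239, 0.078]
orientation: [0.379, -3.117, 0.0]
force: [-0.5, -1.1, -2.2]
opening: 0.0557
```

```bash
python3 - <<'E'
from h import *
F=[]
for k in range(10):
    s=monitor.read_state(); F.append(s["force"][2]); eyes.read_camera("wrist")
print(np.mean(F),np.std(F)); exec(open("st.py").read())
E
```

```text
-1.955410834702409 0.41767277504192313
t 18.75 pos [511.2 124.   79.3] F [ 0.1  1.2 -2.4] yaw 13.88 z [-0. -0. -1.] open 55.7
```

Averaged 2.0 N: the lightest, so the order is consistent. I carry it to the top of the stack.

Call:
servo_tool([
  [[0.5, 0, 0, 35, 0, 0, 0], [0.5, 0, -20, 40, 0, 0, 0], [0.5, 0, -38, 35, 0, 0, 0], [0.5, -1, -45, 0, 0, 0, 0], [0.5, -1, -45, 0, 0, 0, 0], [0.5, -1, -45, 0, 0, 0, -0.008], [0.5, -1, -45, 0, 0, 0, 0], [0.5, -1, -45, 0, 0, 0, 0], [0.5, 0, -45, 0, 0, 0, 0], [0.5, 0, -40, 0, 0, 0, 0], [0.5, 0, -20, 0, 0, 0, 0], [0.5, 0, -7, 0, 0, 0, 0]],
])

```text
t: 19.95
tool_pos: [0.5058, -0.272, 0.188]
orientation: [0.363, -3.12, 0.0]
force: [0.4, 0.5, -2.3]
opening: 0.0558
```

Call:
servo_tool([
  [[0.5, 0, 0, -15, 0, 0, 0], [0.5, 0, 0, -20, 0, 0, 0], [0.5, 0, 0, 0, 0, 0, 0], [0.5, 0, 0, 0, 0, 0, 0]],
])

```text
t: 20.35
tool_pos: [0.5058, -0.268, 0.1522]
orientation: [0.369, -3.118, -0.003]
force: [-0.0, 0.6, -0.8]
opening: 0.0562
```

```bash
python3 st.py
```

```text
t 20.35 pos [ 505.8 -268.   152.2] F [-0.   0.6 -0.8] yaw 13.5 z [-0.002  0.001 -1.   ] open 56.2
```

Call:
servo_tool([
  [[0.5, 0.3, -2, -15, 0, 0, 0], [0.5, 0, -1, -15, 0, 0, 0], [0.5, 0, 0, -8, 0, 0, 0], [0.5, 0, 0, 0, 0, 0, 0], [0.5, 0, 0, 0, 0, 0, 0], [0.5, 0, 0, 0, 0, 0, 0]],
])

```text
t: 20.95
tool_pos: [0.5069, -0.273, 0.1158]
orientation: [-0.367, 3.119, -0.001]
force: [1.0, -0.0, -2.1]
opening: 0.0558
```

```bash
python3 st.py
```

```text
t 20.95 pos [ 506.9 -273.   115.8] F [ 1.  -0.  -2.1] yaw 13.41 z [ 0.001 -0.    -1.   ] open 55.8
```

Call:
servo_tool([
  [[0.5, 0, 0.8, -4, 0, 0, 0], [0.5, 0, 0, -3, 0, 0, 0], [0.5, 0, 0, -1.5, 0, 0, 0], [0.5, 0, 0, -1, 0, 0, 0], [0.5, 0, 0, -0.7, 0, 0, 0], [0.5, 0, 0, 0, 0, 0, 0], [0.5, 0, 0, 0, 0, 0, 0], [0.5, 0, 0, 0, 0, 0, 0]],
])

```text
t: 21.75
tool_pos: [0.5066, -0.272, 0.1051]
orientation: [-0.367, 3.12, -0.0]
force: [0.1, 1.1, -1.2]
opening: 0.056
```

```bash
python3 st.py
```

```text
t 21.75 pos [ 506.6 -272.   105.1] F [ 0.1  1.1 -1.2] yaw 13.42 z [ 0. -0. -1.] open 56.0
```

Call:
servo_tool([
  [[0.5, 0, 0, -0.8, 0, 0, 0], [0.5, 0, 0, -0.7, 0, 0, 0], [0.5, 0, 0, 0, 0, 0, 0], [0.5, 0, 0, 0, 0, 0, 0]],
])

```text
t: 22.15
tool_pos: [0.5065, -0.2719, 0.1034]
orientation: [0.367, -3.12, -0.0]
force: [-0.0, -0.2, -1.4]
opening: 0.0561
```

Call:
servo_tool([
  [[0.5, 0, 0, -0.7, 0, 0, 0], [0.5, 0, 0, -0.7, 0, 0, 0], [0.5, 0, 0, 0, 0, 0, 0], [0.5, 0, 0, 0, 0, 0, 0]],
])

```text
t: 22.55
tool_pos: [0.5066, -0.2721, 0.1024]
orientation: [-0.367, 3.12, -0.0]
force: [-1.3, 0.2, 1.8]
opening: 0.0557
```

Contact (+1.8 N). I release, rise and withdraw.

Call:
servo_tool([
  [[0.5, 0, 0, 0, 0, 0, 0], [-0.45, 0, 0, 0, 0, 0, 0], [-0.45, 0, 0, 0, 0, 0, 0], [-0.45, 0, 0, 0, 0, 0, 0], [-0.45, 0, 0, 15, 0, 0, 0], [-0.45, 0, 0, 30, 0, 0, 0], [-0.5, 0, 0, 40, 0, 0, 0], [-0.5, 0, 30, 20, 0, 0, 0], [-0.5, 0, 48, 0, 0, 0, 0], [-0.5, 0, 48, 0, 0, 0, 0], [-0.5, 0, 48, 0, 0, 0, 0], [-0.5, 0, 20, 0, 0, 0, 0]],
])

```text
t: 23.75
tool_pos: [0.5066, -0.0745, 0.2086]
orientation: [-0.37, 3.118, 0.001]
force: [-0.7, -0.4, 0.4]
opening: 0.0697
```

Call:
servo_tool([
  [[-0.5, 0, 40, 0, 0, 0, 0], [-0.5, 0, 40, 0, 0, 0, 0], [-0.5, 0, 0, 0, 0, 0, 0], [-0.5, 0, 0, 0, 0, 0, 0], [-0.5, 0, 0, 0, 0, 0, 0]],
])

```text
t: 24.25
tool_pos: [0.5068, 0.0012, 0.2077]
orientation: [-0.366, 3.119, -0.001]
force: [0.1, -1.2, 0.7]
opening: 0.0698
```

```bash
python3 - <<'E'
exec(open("st.py").read())
t=eyes.read_camera("top"); s=eyes.read_camera("scene"); lids("top",t,z=.118); lids("scene",s,z=.118)
c=np.zeros((560,800,3),np.uint8)
c[:560,:416]=cv2.resize(t[198:268,370:422],None,fx=8,fy=8,interpolation=2); c[:480,416:]=cv2.resize(s[205:285,320:384],None,fx=6,fy=6,interpolation=2)
cv2.imwrite("pics/end.png",c[:,:,::-1]); cv2.imwrite("pics/endall.png",s[:,:,::-1])
E
```

```text
t 24.25 pos [506.8   1.2 207.7] F [ 0.1 -1.2  0.7] yaw 13.4 z [ 0.001 -0.001 -1.   ] open 69.8
px [452. 241.] ctr 479.3 -440.1 size 85 29 long-axis deg 12.4
px [399. 233.] ctr 507.0 -269.7 size 119 56 long-axis deg 13.4
px [392. 300.] ctr 433.2 -485.8 size 87 31 long-axis deg 11.8
px [355. 243.] ctr 503.9 -274.7 size 118 56 long-axis deg 13.4
```

View pics/end.png

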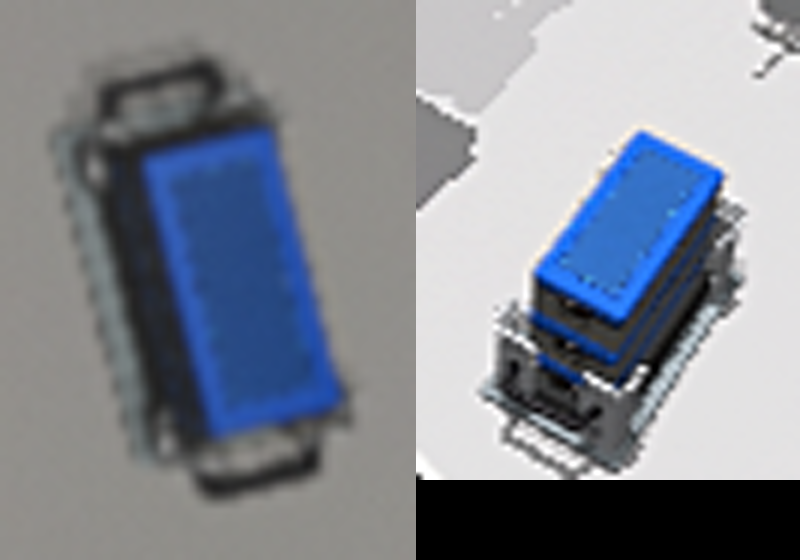

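View pics/endall.png

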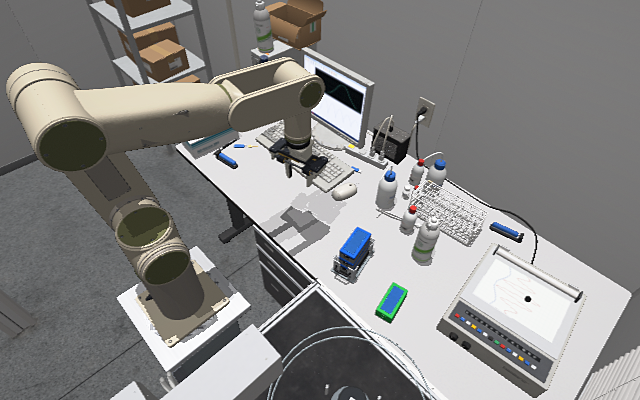

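The end views show three cases stacked flat and aligned in the frame (top lid at scene px (355,243), 13.4°). The stapler (227,158), mouse (345,190), bottles and green case (392,300) are where they were, and the gripper is clear. I hand it in.

```bash
python3 -c "
from plant import job
print(job.close_job())"
```

```text
the job is handed in; nothing more can be done
None
```

All three cases are stacked flat in the carrying frame, heaviest at the bottom and lightest on top, and the job was handed in at about 24 s of the 72 s.

- **Weights:** the left case read about 7.4 N (0.75 kg), the right about 3.5 N (0.36 kg) and the middle about 2.0 N (0.20 kg). Two early single readings of the right case, 2.6 and 2.8 N, fell between two classes. I averaged 12 readings before setting it down and got 3.46 N. The other two left no doubt.
- **Placing:** I lowered each case slowly until it touched, with a vertical contact reading of at most 11 N, then let go and backed away.
- **Last checks:** the top camera put the top case within 2 mm of my estimate of the frame's centre. The scene camera put it about 4 mm away, so the two disagree by about 6 mm. Both read its yaw as 13.4°, against about 13.3° for the frame.
- **Other things:** the final picture shows the stack level, the gripper clear of it, and the stapler, mouse, bottles and green case where they were.

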